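Hold a dip tube centred in a glass vessel for its ring seal

ROBOT

A 7-joint arm with a two-finger parallel gripper is mounted at the origin on the work surface. World frame = base frame: x ahead of the robot, y to its left, z up, the work surface at z = 0. Lengths are in m, angles in rad, forces in N, time in s.
With the tool pointing down it reaches from about 0.425 to 0.825 m from the base axis. Payload 3.6 kg.
Tool frame: the origin (TCP) lies at the very end of the fingers, on their centre line; the grasp point (between the pads) lies env.hold_point_z behind it (env.hold_point_z is the distance from the TCP to the grasp point, in m); z points along the fingers, x is the direction in which the jaws open and shut, and the axes are right-handed (so a half turn about z gives the same grasp; the last joint's range is limited). The gripper opens to 85 mm and grips with 20 to 120 N. Pads are 22 mm wide; open, the fingers measure 114 mm over their backs; the gripper's body (76 mm by 85 mm) begins 54 mm behind the grasp point. The pads swing forward as they close: fully open they stand 13 mm farther back than shut.
Start: joints at [1.196, 0.615, -0.013, 1.423, 0.008, 1.103, -0.04], TCP at [0.222, -0.611, 0.231] pointing down, gripper open.
Joint ranges: [-3.12, 3.12], [-0.3, 2.06], [-1.34, 1.32], [0.26, 2.42], [-1.36, 4.5], [0.01, 1.98], [-2.84, 2.84]. Speed limits (rad/s): [2.79, 2.79, 3.14, 3.14, 3.14, 3.14, 3.14].

INTERFACE

Orientations are given as [roll, pitch, yaw] about the fixed x, y, z axes, in that order (R = Rz(yaw) Ry(pitch) Rx(roll)).
In Python, from plant import env gives the robot as it stands. Calls block until the motion is done:
- env.move_pose(position, orientation): joint-space move of the TCP to a pose.
- env.move_straight(position, max_speed=0.15, attitude=None): straight line of the TCP; attitude=None keeps the orientation; max_speed is the mean speed in m/s.
- env.move_joints(angles): joint-space move.
- env.set_gripper(opening): opening from 0.0 (shut) to 1.0 (fully open); the grip force is fixed at half the most; returns when the fingers have stopped.
- env.sleep(seconds).
- env.ik(position, orientation): joint angles nearest the present ones, or None.
- env.get_image(name): name is "side" or "top"; returns the picture (400x640x3 uint8, blue, green, red); there is no depth.
- env.camera_model(name): a dict with "intrinsics" (3x3 intrinsics, pixels), "view" (4x4, takes a point from world to camera coordinates). Camera axes: x right, y down, z forward; pixel columns grow to the right and rows downward; lengths in m; the calibration is good to about 2 mm. A picture is of the moment at which its call begins. camera_model takes no time and is no camera call.
A pose or a line that the arm cannot do raises env.MotionError and nothing moves.
- env.close_job(): hands the job in, once; it reports no verdict.
Readings, each from a call of its own:
- env.get_time(): time.
- env.get_joint_positions(): joint angles.
- env.get_dq(): joint speeds.
- env.get_tau(): joint torques, N m.
- env.get_ee_pos(): TCP position.
- env.get_eef_rot(): TCP orientation.
- env.get_contact_force(): force on the tool from outside, world axes, zero at the start.
- env.get_moment(): the same for the moment, N m.
- env.get_gripper_width(): opening from 0.0 (shut) to 1.0 (fully open).
Only numpy, scipy, OpenCV 4.12 (cv2) and the standard library are available. Lean on these libraries where they do the work, as an engineer would, in place of code of your own. Each camera call takes 0.05 s, during which the arm holds its last target.

TASK

Get this two-necked glass vessel ready for the ring seal: press the small tapered rubber stopper home in the narrow neck and leave it there, then take the dip tube (the glass tube with a bulge and a rubber sleeve) by its sleeve out of the wooden block and lower it into the wide neck without touching the glass, until its bulge is level with the neck's rim. Finish still holding it like that, steady, upright and with an even gap all round, clear of the vessel; leave the vessel standing where it is and the other things alone.

Things in the scene. Friction and masses are not known exactly. Their poses are not given: they have to be found in the camera images.
- vessel: Loose clear glass vessel (0.3 to 0.6 kg) standing on the bench: round body 116 mm across, inner floor 5 mm above the bench, domed shoulder 95 mm high, and on it two straight, parallel, upright open necks, both rims 125 mm above the bench. Origin: centre of the flat underside; z up; x runs from the wide neck to the narrow neck. Any yaw.
- wide_mouth (a point): Centre of the open mouth of the vessel's wide neck, in the plane of its rim: bore 30 mm, outside 36 mm (39 mm over the rim's bead), 24 mm from the vessel's axis. z points up out of the neck. The neck is 37 mm long and opens straight into the vessel.
- narrow_mouth (a point): Centre of the open mouth of the vessel's narrow neck, in the plane of its rim: bore 22 mm, outside 27 mm (30 mm over the bead), 53 mm from the wide neck's centre. z points up out of the neck.
- stopper_centre (a point): The small dark rubber stopper (22 g), standing foot down: round, 50 mm tall, foot 17 mm across, widening to 24 mm at 28 mm up, then a straight head 24 mm across. Point on its axis, 25 mm above the foot; z points to the head. Pressed home in the narrow neck it has entered 19 to 20 mm and this point is 5 to 6 mm above the rim.
- tube_centre (a point): The dip tube: clear glass tube 12 mm across, 165 mm long (26 to 49 g), upright in one of the block's holes, lower end 15 mm above the bench. Bulge 18 mm across, 8 mm high, 95 mm from the lower end; black rubber sleeve 16 mm across on its upper 50 mm (115 to 165 mm). Point on its axis, 82.5 mm from the lower end; z to the sleeved end.
- tube_bulge (a point): Middle of the dip tube's bulge, on the tube's axis, 95 mm from its lower end, 12.5 mm above point tube_centre, 45 mm below the middle of the rubber sleeve. z points to the sleeved end.
- tube_block: Fixed wooden block, 190 mm (its x) by 60 mm, 60 mm high, with a row of three holes 60 mm apart along x, 15 mm wide and 45 mm deep. The dip tube and a plain glass rod stand in two of them. Origin: centre of its underside.
- plain_rod: Not used: plain glass rod 10 mm across, 175 mm long, no bulge and no sleeve, standing in another hole of the block. Origin: centre of its lower end.
- big_stopper: Not used: larger dark rubber stopper, 50 mm tall, foot 28 mm and head 35 mm across, standing near the small one. Origin: centre of its foot.
- paddle: Not used: graphite paddle lying on the bench, blade 90 x 60 x 8 mm to its +x, dark wooden handle to -x, 235 mm long in all. Origin: on the bench under its middle.
- small_vase: Not used: small blown glass vase, 56 mm across, 75 mm tall. Origin: centre of its underside.
Things that resemble listed ones, but are neither listed nor needed, are in the scene too. Leave any blue look-alike of the part that bears stopper_centre alone.

How it is judged:
By the outcome, as a careful person would: the job done as asked, in the order asked, and still so for the second after the job is handed in, while the arm keeps its last pose, push and grip.
It also fails if it takes over 72 s, if anything falls off the work surface, if the arm or the gripper's body presses on something with over 40 N, if the wrist force passes 120 N, or if a joint passes its speed limit or range.

## Working session

There is one attempt and no reset: what is moved stays moved. The work goes in short steps, each a Python script; the robot and the scene stay as the last script left them, time stands still between calls to the robot, and variables do not carry over. Pictures are saved under pics/ and viewed, and the job is handed in when it is done.

```bash
ls; mkdir -p pics
python3 - <<'E'
from plant import env
import cv2,numpy as np
for n in("side","top"):
    cv2.imwrite(f"pics/{n}0.png",env.get_image(n)); m=env.camera_model(n); print(n,np.round(m["intrinsics"],1).tolist(),np.round(m["view"],3).tolist())
print(env.get_time(),env.hold_point_z,env.get_ee_pos(),env.get_eef_rot(),env.get_gripper_width(),env.get_contact_force())
E
```

```text
pics
side [[505.1, 0.0, 320.4], [0.0, 505.1, 189.6], [0.0, 0.0, 1.0]] [[0.864, -0.504, 0.01, -0.503], [-0.383, -0.671, -0.635, 0.309], [0.327, 0.545, -0.772, 0.845], [0.0, 0.0, 0.0, 1.0]]
top [[431.3, 0.0, 321.0], [0.0, 431.3, 206.2], [0.0, 0.0, 1.0]] [[0.003, -1.0, -0.012, 0.004], [-0.981, -0.001, -0.193, 0.593], [0.193, 0.012, -0.981, 0.816], [0.0, 0.0, 0.0, 1.0]]
0.1 0.0187 [ 0.22192147 -0.610194    0.23023879] [ 3.14157923e+00  2.36369939e-03 -1.22191291e+00] 0.9977555927811107 [ 0.07525366 -0.12325927 -0.62720263]
```

View pics/side0.png

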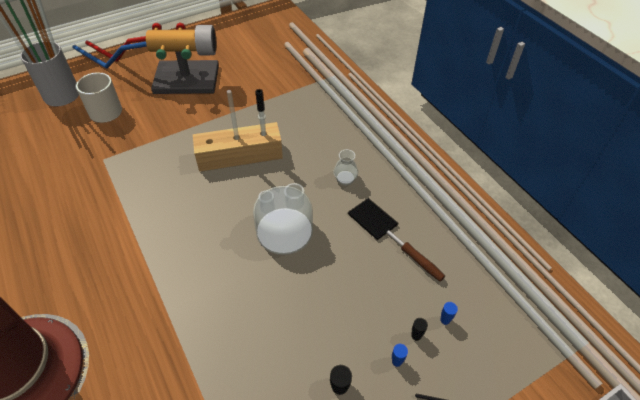

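View pics/top0.png

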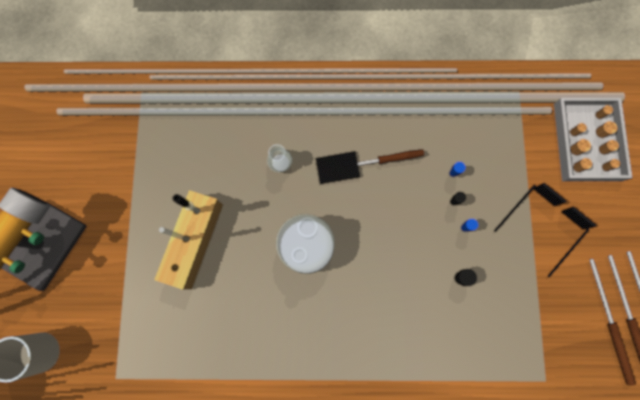

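The stopper could be any of four objects in the side view (top view in brackets):
- small dark at (419,328) [458,198]
- blue at (400,355) [470,225]
- blue at (449,313) [458,169]
- big dark at (341,380) [465,277]

I choose the small dark one. For the tube, the choice is the sleeved one at side (261,110), not the plain rod at (232,113). I'll check both in close crops.

Run:
```python
import cv2,numpy as np
s=cv2.imread("pics/side0.png");t=cv2.imread("pics/top0.png")
c=lambda im,x,y,w,h,k:cv2.resize(im[y:y+h,x:x+w],None,fx=k,fy=k,interpolation=cv2.INTER_CUBIC)
cv2.imwrite("pics/c1.png",np.hstack([c(s,190,80,130,180,3),c(s,310,290,150,108,3)[:324].repeat(1,0) if 0 else cv2.copyMakeBorder(c(s,330,290,130,110,3),0,210,0,0,cv2.BORDER_CONSTANT)]))
cv2.imwrite("pics/c2.png",np.hstack([c(t,150,180,200,120,2),c(t,430,150,80,140,2)[:240]]) if 0 else c(t,145,180,200,120,4))
cv2.imwrite("pics/c3.png",c(t,430,150,80,140,4))
```

```text
(no output)
```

View pics/c1.png

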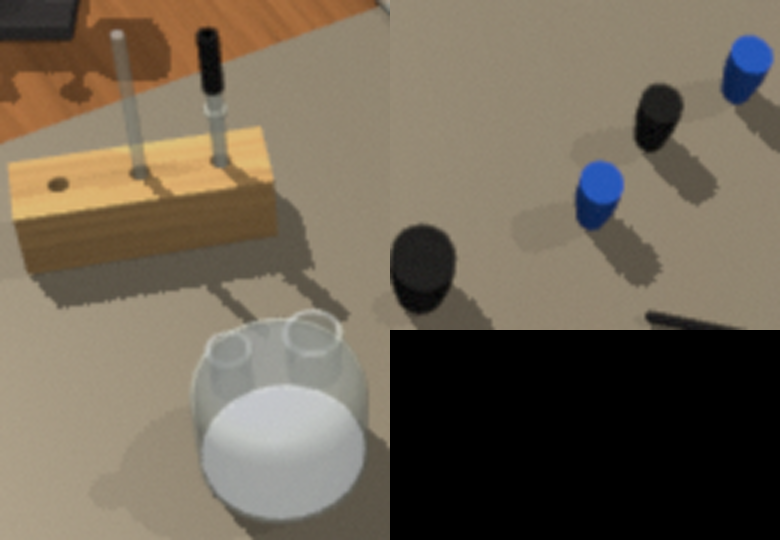

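View pics/c2.png

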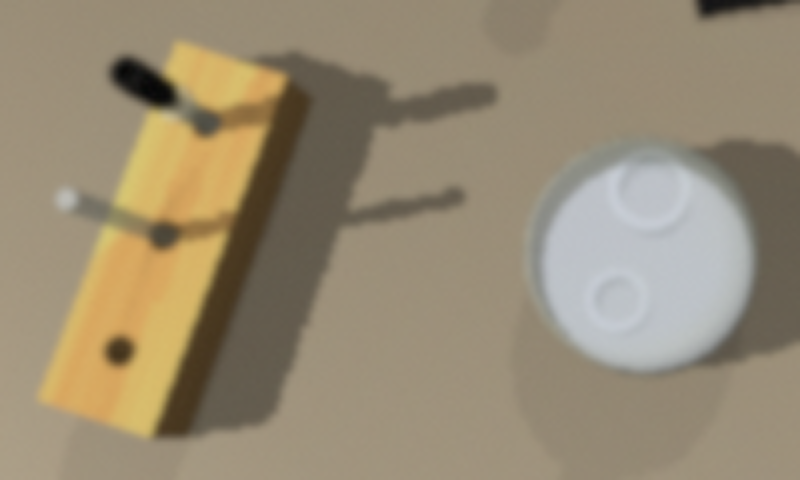

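View pics/c3.png

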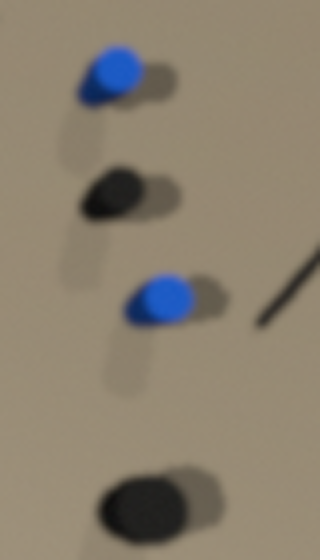

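Crops confirm it. The small stopper is the dark tapered one at side (420,325), top (460,197). The dip tube has a black sleeve and stands at side (260,100), with the rod next to it. The vessel's wide rim is at side (294,191), top (307,227), and its narrow rim is at side (266,197), top (299,255).

```bash
cat > h.py <<'E'
import cv2,numpy as np
from plant import env
def ray(n,p):
    m=env.camera_model(n);K=np.array(m["intrinsics"]);V=np.array(m["view"])
    d=V[:3,:3].T@np.linalg.solve(K,[p[0],p[1],1.]);o=-V[:3,:3].T@V[:3,3];return o,d/np.linalg.norm(d)
def onz(n,p,z):
    o,d=ray(n,p);return o+d*(z-o[2])/d[2]
def tri(ps,pt):
    A=[];b=[]
    for n,p in(("side",ps),("top",pt)):
        o,d=ray(n,p);P=np.eye(3)-np.outer(d,d);A.append(P);b.append(P@o)
    x=np.linalg.lstsq(np.vstack(A),np.hstack(b),rcond=None)[0];return x,[np.linalg.norm(A[i]@x-b[i])*1e3 for i in(0,1)]
def proj(n,X):
    m=env.camera_model(n);c=np.array(m["view"])@np.append(X,1);p=np.array(m["intrinsics"])@c[:3];return p[:2]/p[2]
def circ(n,c,r,k=24):
    return np.array([proj(n,np.array(c)+[r*np.cos(a),r*np.sin(a),0]) for a in np.linspace(0,2*np.pi,k)])
E
python3 - <<'E'
from h import *
np.set_printoptions(precision=4,suppress=True)
for nm,ps,pt,z in(("wide",(294.3,191),(307.5,227.5),.125),("narrow",(266.3,196.7),(299.3,255.3),.125),("stopper top",(420.3,324),(460.5,197),.05),("tube top",(259.3,90.5),(176.3,197.8),.18),("tube hole",(263,133),(196.2,211),.06),("hole0",(209.5,141.3),(174.8,267.5),.06)):
    print(nm,onz("side",ps,z)[:2],onz("top",pt,z)[:2],*tri(ps,pt))
# dark masks
for n,f in(("side","pics/side0.png"),("top","pics/top0.png")):
    im=cv2.imread(f);m=(im.max(2)<50).astype(np.uint8)
    N,l,st,c=cv2.connectedComponentsWithStats(m)
    for i in range(1,N):
        if 20<st[i,4]<600: print(n,st[i],c[i])
E
```

```text
wide [0.5413 0.0293] [0.5399 0.0294] [0.5405 0.0292 0.1252] [np.float64(0.7018664119726741), np.float64(0.7018664119726545)]
narrow [0.49   0.0429] [0.4886 0.044 ] [0.4895 0.0438 0.1242] [np.float64(0.8426998663542731), np.float64(0.8426998663550561)]
stopper top [ 0.6154 -0.2778] [ 0.6142 -0.2797] [ 0.6137 -0.2787  0.0534] [np.float64(0.2673949978977454), np.float64(0.2673949978971104)]
tube top [0.5858 0.2595] [0.584  0.2573] [0.5839 0.256  0.1831] [np.float64(0.49657375819889693), np.float64(0.4965737581990276)]
tube hole [0.5838 0.2593] [0.5827 0.2578] [0.5826 0.257  0.0625] [np.float64(0.29931872850722), np.float64(0.29931872850682395)]
hole0 [0.4701 0.2941] [0.4693 0.2935] [0.4696 0.293  0.0611] [np.float64(0.2933135933196961), np.float64(0.293313593319585)]
side [212  29   4  23  65] [213.4923  40.1385]
side [107  50  18  18  36] [116.6667  56.6944]
side [155  51  43  36 456] [181.8311  74.0482]
side [152  65  66  29 307] [185.7915  89.1303]
side [256  90   8  22 128] [259.5391 100.1484]
side [422  94 218 203 453] [534.819  199.1391]
side [412 319  15  22 242] [418.4463 328.8884]
side [ 23 342  33  54 285] [ 44.5684 367.8246]
side [330 366  21  29 475] [340.1495 379.3032]
side [ 71 373   9  20  28] [ 76.0357 381.9643]
side [416 395  26   5  62] [426.5645 397.3548]
top [531 184  34  21 300] [548.83 194.16]
top [ 20 191  27  14  49] [ 33.6939 197.5714]
top [451 193  14  12 116] [457.819  198.4138]
top [174 195  14  11  90] [180.4    200.2889]
top [563 208  32  24 308] [578.4935 218.237 ]
top [ 16 263   8   9  41] [ 19.9512 267.3171]
top [455 270  21  15 248] [465.6492 277.1653]
```

Measurements agree with each other: necks are 53.0 mm apart (53 given), rim z comes out at 0.125, stopper top at 0.053 and holes 118 mm apart (120 given). Next is the stopper pick.

```bash
cat >> h.py <<'E'
Y=1.293
O=[np.pi,0,Y]
def st(tag=""):
    print(tag,"t",round(env.get_time(),2),"p",np.round(env.get_ee_pos(),4),"F",np.round(env.get_contact_force(),1),"w",round(env.get_gripper_width(),3))
E
python3 - <<'E'
from h import *
for p in([.6147,-.2788,.12],[.6147,-.2788,.022],[.4893,.0436,.16],[.584,.258,.26],[.584,.258,.136],[.584,.258,.29],[.5405,.0293,.29],[.5405,.0293,.151]):
    q=env.ik(p,O); print(p,None if q is None else np.round(q,2))
env.move_pose([.6147,-.2788,.10],O); st()
env.move_straight([.6147,-.2788,.023],max_speed=.08); st()
env.set_gripper(0.0); st("grip")
env.move_straight([.6147,-.2788,.06],max_speed=.08); st()
for n in("side","top"): cv2.imwrite(f"pics/{n}1.png",env.get_image(n))
s=cv2.imread("pics/side1.png")[230:400,330:530];t=cv2.imread("pics/top1.png")[120:290,380:580]
cv2.imwrite("pics/g1.png",cv2.resize(np.hstack([s,t]),None,fx=2,fy=2,interpolation=2))
E
```

```text
[0.6147, -0.2788, 0.12] [ 0.72  0.84 -0.63  1.45  0.54  1.02  1.26]
[0.6147, -0.2788, 0.022] [ 0.69  0.95 -0.56  1.51  0.61  0.86  1.2 ]
[0.4893, 0.0436, 0.16] [ 0.35  0.56 -0.72  1.95  0.5   0.82  0.65]
[0.584, 0.258, 0.26] [ 0.08  0.78 -1.08  1.4   0.68  1.36  0.29]
[0.584, 0.258, 0.136] [-0.01  0.82 -0.81  1.55  0.66  1.06  0.29]
[0.584, 0.258, 0.29] [ 0.09  0.76 -1.11  1.35  0.67  1.43  0.3 ]
[0.5405, 0.0293, 0.29] [ 0.42  0.49 -0.8   1.64  0.37  1.18  0.83]
[0.5405, 0.0293, 0.151] [ 0.35  0.63 -0.7   1.82  0.52  0.88  0.69]
 t 2.02 p [ 0.614  -0.2807  0.1   ] F [-0.3 -0.1 -0.8] w 1.001
 t 3.12 p [ 0.6153 -0.2789  0.0237] F [-0.8 -0.2 -0.1] w 1.003
grip t 3.73 p [ 0.6149 -0.2789  0.0233] F [-0.5  0.2  1.8] w 0.259
 t 4.33 p [ 0.6146 -0.2789  0.0604] F [0.  0.4 0.4] w 0.262
```

View pics/g1.png

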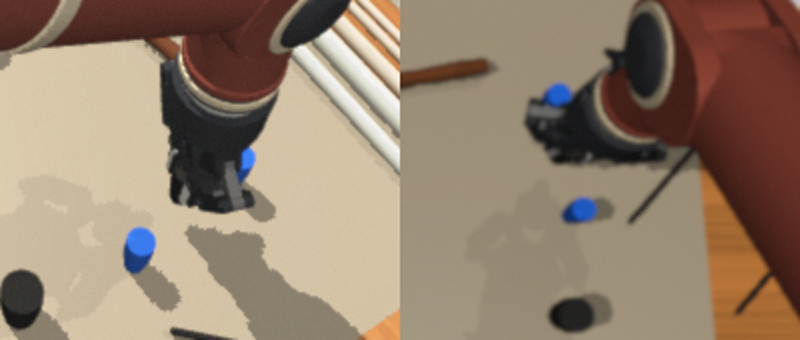

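Stopper is held: gripper width 0.26, about 22 mm. In the picture it sits between the fingers with both blue stoppers undisturbed. Carrying it over the narrow neck.

Run:
```python
from h import *
env.move_straight([.6147,-.2788,.20],max_speed=.2)
env.move_pose([.4893,.0436,.20],O); st()
env.move_straight([.4893,.0436,.158],max_speed=.08); st()
for n in("side","top"): cv2.imwrite(f"pics/{n}2.png",env.get_image(n))
s=cv2.imread("pics/side2.png")[120:270,200:350];t=cv2.imread("pics/top2.png")[170:320,230:380]
cv2.imwrite("pics/g2.png",cv2.resize(np.hstack([s,t]),(800,400),interpolation=2))
print(proj("side",[.4893,.0436,.125]),proj("side",[.4893,.0436,.135]))
```

```text
t 6.58 p [0.4902 0.0422 0.1998] F [-0.2 -0.3 -0.6] w 0.26
 t 7.26 p [0.4896 0.0437 0.1581] F [ 0.1  0.9 -0.1] w 0.26
[265.77836563 196.61214467] [265.37868063 193.19869853]
```

View pics/g2.png

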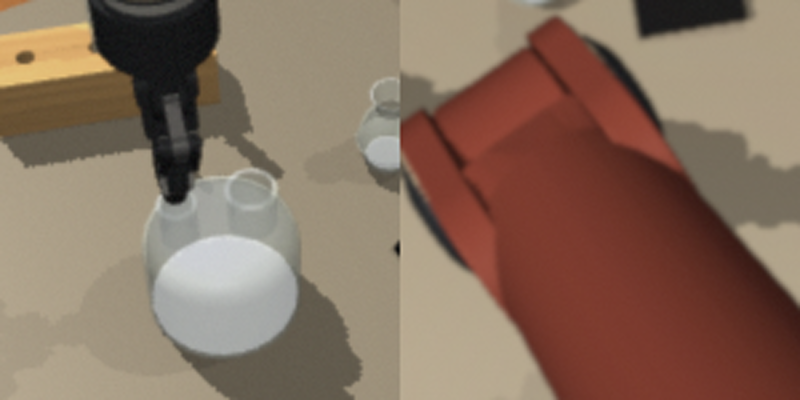

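The stopper foot is at about side (266,194), on the narrow mouth's axis (projected mouth 265.8,196.6 at the rim). The top view is blocked by the arm. Lowering stepwise with force watched.

Run:
```python
from h import *
for z in(.146,.141,.136,.133,.131,.130,.129,.128):
    env.move_straight([.4893,.0436,z],max_speed=.04); st(z)
    F=env.get_contact_force()
    if F[2]>22 or np.hypot(F[0],F[1])>8: print("stop");break
cv2.imwrite("pics/g3.png",cv2.resize(env.get_image("side")[120:270,200:350],(600,600),interpolation=2))
```

```text
0.146 t 7.81 p [0.4891 0.0436 0.1457] F [-0.5  0.   0.2] w 0.26
0.141 t 8.08 p [0.4891 0.0435 0.1407] F [-0.3  0.6  0.6] w 0.26
0.136 t 8.36 p [0.4894 0.0438 0.1359] F [-0.5 -0.3  0.2] w 0.26
0.133 t 8.61 p [0.4894 0.0439 0.1329] F [ 0.1  1.2 -0.1] w 0.259
0.131 t 8.86 p [0.4892 0.0438 0.1309] F [-0.   0.9 -0. ] w 0.261
0.13 t 9.11 p [0.4892 0.0437 0.13  ] F [0.3 0.7 0.5] w 0.261
0.129 t 9.36 p [0.4892 0.0437 0.129 ] F [1.1 1.  1.1] w 0.26
0.128 t 9.61 p [0.4891 0.0437 0.1279] F [0.  1.6 0.8] w 0.261
```

View pics/g3.png

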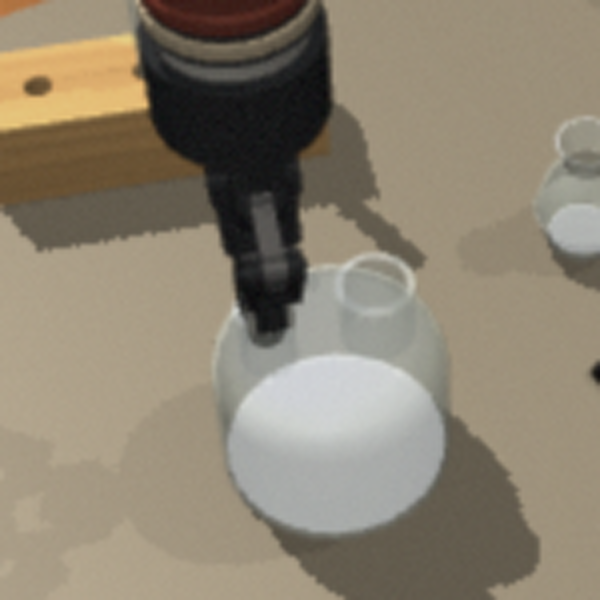

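The stopper foot is inside the neck with no resistance yet. Continuing in 0.5 mm steps.

Run:
```python
from h import *
for z in np.arange(.1275,.1239,-.0005):
    env.move_straight([.4893,.0436,z],max_speed=.03); st(round(z,4))
    F=env.get_contact_force()
    if F[2]>15 or np.hypot(F[0],F[1])>8: print("stop");break
cv2.imwrite("pics/g4.png",cv2.resize(env.get_image("side")[150:225,230:305],(600,600),interpolation=2))
```

```text
0.1275 t 9.91 p [0.4891 0.0436 0.1275] F [-0.2  1.6  2.1] w 0.265
0.127 t 10.16 p [0.4891 0.0438 0.127 ] F [-1.2  2.1  1.4] w 0.262
0.1265 t 10.41 p [0.4891 0.0438 0.1266] F [-1.8  2.7  3.9] w 0.261
0.126 t 10.66 p [0.4891 0.0438 0.1262] F [-1.9  2.6  5.1] w 0.259
0.1255 t 10.91 p [0.4891 0.0438 0.1259] F [-2.2  2.1  7.6] w 0.261
0.125 t 11.16 p [0.4891 0.0438 0.1257] F [-3.5  1.7  8.8] w 0.26
0.1245 t 11.41 p [0.4892 0.0438 0.1254] F [-4.1  1.5 11.5] w 0.262
0.124 t 11.66 p [0.4892 0.0439 0.1253] F [-4.5  2.3 14.2] w 0.259
```

View pics/g4.png

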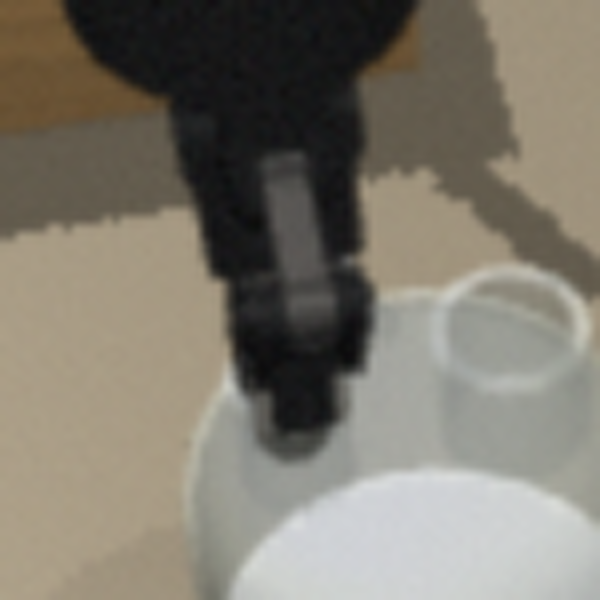

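Resistance reaches 14 N at TCP z=0.1253. The fingertips are now close to the rim, so it's unclear what is touching. I'll unload, release, back off, look, and then press the head from above with shut fingers, where TCP z reads depth directly (home top is z=0.155–0.156).

Run:
```python
from h import *
env.move_straight([.4893,.0436,.1257],max_speed=.03); st()
env.set_gripper(0.6); st("open")
env.move_straight([.4893,.0436,.19],max_speed=.12); st()
env.set_gripper(0.0)
im=env.get_image("side");cv2.imwrite("pics/side5.png",im);cv2.imwrite("pics/g5.png",cv2.resize(im[140:240,230:330],(600,600),interpolation=2))
for z in(.125,.155,.1555): print(z,proj("side",[.4893,.0436,z]))
```

```text
t 11.96 p [0.4887 0.0435 0.1255] F [-3.   1.8  2.8] w 0.255
open t 12.35 p [0.4896 0.0431 0.1255] F [ 0.3 -0.6 -0.2] w 0.601
 t 13.03 p [0.4889 0.0432 0.1896] F [0.3 0.9 0.3] w 0.602
0.125 [265.77836563 196.61214467]
0.155 [264.55892679 186.19772134]
0.1555 [264.53807569 186.01964583]
```

View pics/g5.png

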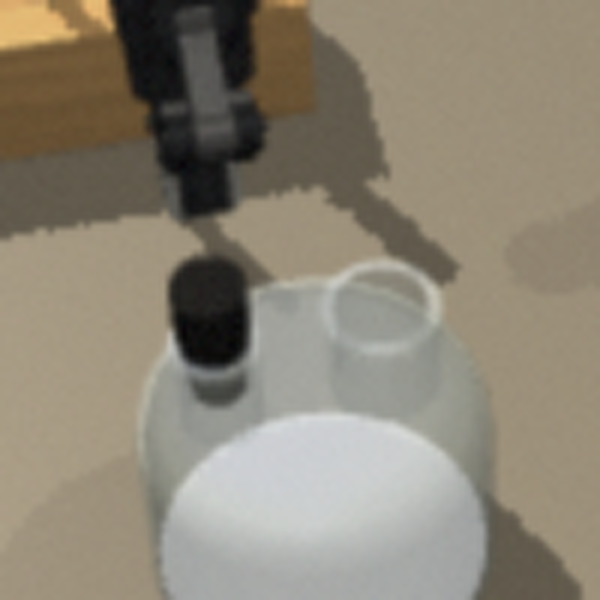

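The stopper stands upright in the neck. Its head-top centre is at about side (265,186.3), against 186.0–186.2 expected at home. I'll press on top with shut fingers to confirm it is seated.

Run:
```python
from h import *
env.move_straight([.4893,.0436,.162],max_speed=.08); st()
for z in np.arange(.1585,.1515,-.0005):
    env.move_straight([.4893,.0436,z],max_speed=.03); F=env.get_contact_force()
    if F[2]>2: st(round(z,4))
    if F[2]>28 or np.hypot(F[0],F[1])>10: print("stop");break
st()
```

```text
t 14.12 p [0.4892 0.0437 0.1618] F [-0.1  0.5 -0.8] w 0.003
0.152 t 17.63 p [0.4895 0.0438 0.1524] F [ 0.3 -0.9  5.3] w 0.001
0.1515 t 17.88 p [0.4897 0.0439 0.1523] F [-1.2 -0.9  8.4] w 0.002
 t 17.88 p [0.4897 0.0439 0.1523] F [-1.2 -0.9  8.4] w 0.002
```

Fingers meet the head at TCP 0.1525, a couple of mm lower than expected at home. I'll get the arm out of view and measure the head against the rim in both images.

Run:
```python
from h import *
env.move_straight([.4893,.0436,.24],max_speed=.2)
env.move_pose([.584,.258,.26],O); st()
env.set_gripper(.7)
for n in("side","top"): cv2.imwrite(f"pics/{n}6.png",env.get_image(n))
s=cv2.imread("pics/side6.png")[160:230,240:320];t=cv2.imread("pics/top6.png")[205:275,270:350]
cv2.imwrite("pics/g6.png",cv2.resize(np.hstack([s,t]),(800,350),interpolation=2))
for c,r in(([.4893,.0436,.155],.012),([.4893,.0436,.125],.015)):
  for n in("side","top"): e=circ(n,c,r);print(n,c,e.min(0),e.max(0))
```

```text
t 19.41 p [0.5841 0.2558 0.2588] F [-0.7 -0.7 -0.1] w -0.003
side [0.4893, 0.0436, 0.155] [257.86660096 181.12098315] [271.22584989 191.34108477]
top [0.4893, 0.0436, 0.155] [291.67429855 246.69794125] [305.27943384 260.31211565]
side [0.4893, 0.0436, 0.125] [257.62064269 190.33002751] [273.90495337 203.00038757]
top [0.4893, 0.0436, 0.125] [291.31961718 246.71002517] [307.69207463 263.10247544]
```

View pics/g6.png

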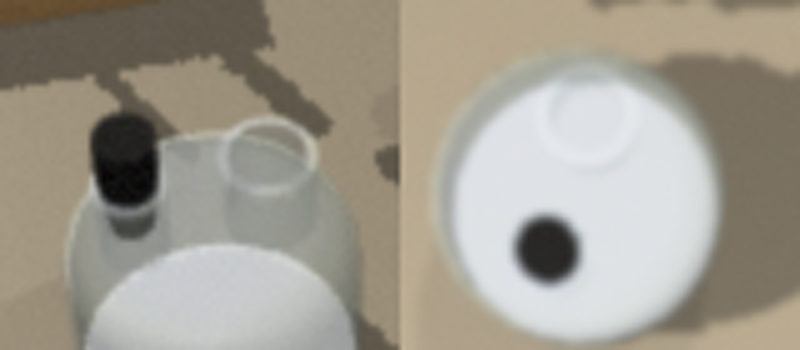

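Run:
```python
from h import *
from scipy.ndimage import map_coordinates
np.set_printoptions(precision=2,suppress=True)
def prof(f,x,y0,y1):
    g=cv2.imread(f).max(2).astype(float);g=g[:,x-1:x+2].mean(1);return np.round(g[y0:y1]).astype(int).tolist()
print("side cols 264 rows176..", prof("pics/side6.png",264,176,208))
print("before, same", prof("pics/side0.png",266,180,208))
print("wide col 294", prof("pics/side6.png",294,178,204))
e=circ("side",[.5405,.0293,.125],.0195);print("wide pred",e.min(0),e.max(0));e=circ("side",[.5405,.0293,.125],.015);print("wide bore",e.min(0),e.max(0))
# original stopper before pick: head top edge
print("stopper orig col421", prof("pics/side0.png",421,312,345)); e=circ("side",[.6147,-.2788,.05],.012);print(e.min(0),e.max(0)); e=circ("side",[.6147,-.2788,.0],.0085);print(e.min(0),e.max(0))
for n in("side","top"):
    im=cv2.imread(f"pics/{n}6.png");m=(im.max(2)<(100)).astype(np.uint8)
    N,l,s,c=cv2.connectedComponentsWithStats(m)
    for i in range(1,N):
        if abs(c[i][0]-(265 if n=="side" else 299))<8 and 175<c[i][1]<262:print(n,s[i],c[i])
```

```text
side cols 264 rows176.. [110, 98, 95, 100, 113, 112, 83, 48, 33, 36, 34, 34, 35, 34, 34, 33, 24, 16, 15, 17, 17, 13, 14, 16, 30, 85, 122, 101, 78, 71, 75, 103]
before, same [95, 95, 112, 130, 148, 153, 154, 153, 154, 157, 179, 175, 152, 144, 145, 145, 145, 146, 145, 145, 150, 155, 151, 144, 144, 145, 145, 145]
wide col 294 [96, 99, 110, 117, 137, 172, 177, 145, 135, 137, 153, 149, 146, 151, 151, 153, 151, 152, 157, 175, 178, 161, 153, 152, 151, 152]
wide pred [283.45 183.16] [304.38 199.33]
wide bore [285.87 184.99] [301.96 197.43]
stopper orig col421 [144, 144, 145, 146, 143, 127, 74, 38, 34, 34, 33, 32, 32, 32, 32, 32, 33, 33, 31, 16, 13, 15, 16, 23, 33, 52, 66, 82, 90, 93, 91, 91, 93]
[413.21 318.05] [427.43 331.38]
[410.9  332.21] [420.53 341.39]
side [262 202   9   6  33] [266.03 204.76]
top [294 249  11  12 109] [299.02 254.45]
```

The stopper stands upright and firm in the neck. Head height from images and from the touch both suggest about 22–23 mm entered, slightly tighter than the nominal 19–20 (soft rubber under 14 N). An 8 N push did not move it. Pulling a self-locking taper back could lift the light vessel, so I'll leave it. Next is the tube.

Run:
```python
from h import *
print(onz("side",(259.54,100.15),.155),onz("top",(180.4,200.29),.155),tri((259.54,100.15),(180.4,200.29)))
p=(onz("side",(259.54,100.15),.155)+onz("top",(180.4,200.29),.155))/2;x,y=p[:2];print(x,y)
env.move_straight([x,y,.22],max_speed=.1)
env.move_straight([x,y,.1363],max_speed=.08); st()
env.set_gripper(0.0); st("grip")
for n in("side","top"): cv2.imwrite(f"pics/{n}7.png",env.get_image(n))
s=cv2.imread("pics/side7.png")[60:180,180:300];t=cv2.imread("pics/top7.png")[160:280,130:250]
cv2.imwrite("pics/g7.png",cv2.resize(np.hstack([s,t]),(800,400),interpolation=2))
```

```text
[0.5840541  0.25953334 0.155     ] [0.5848602  0.25845036 0.155     ] (array([0.58409629, 0.25819833, 0.15612855]), [np.float64(0.5412348742836061), np.float64(0.5412348742836162)])
0.5844571508417338 0.2589918492086746
 t 21.86 p [0.5848 0.2594 0.137 ] F [0.1 0.9 0.2] w 0.704
grip t 22.33 p [0.5847 0.259  0.1367] F [ 0.1 -1.   1.8] w 0.173
```

View pics/g7.png

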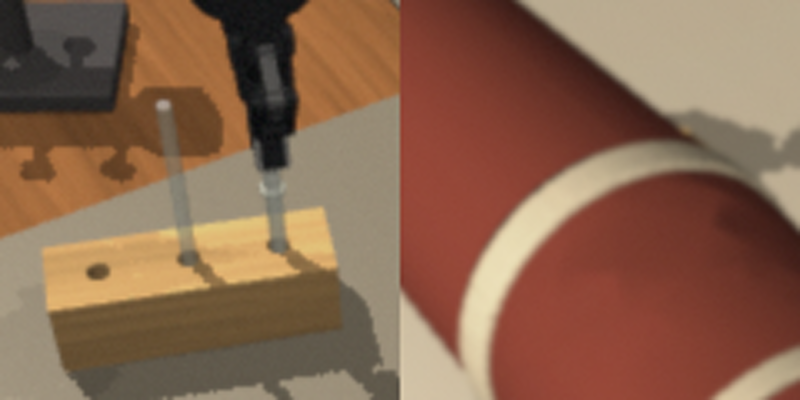

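The sleeve is gripped and the bulge shows below the fingers at side (261.6,115.5). Lifting straight and carrying to above the wide neck.

Run:
```python
from h import *
env.move_straight([.5845,.2590,.29],max_speed=.10); st()
env.move_straight([.5405,.0293,.29],max_speed=.12); st()
env.sleep(.4); st()
cv2.imwrite("pics/side8.png",env.get_image("side"));cv2.imwrite("pics/top8.png",env.get_image("top"))
s=cv2.imread("pics/side8.png")[90:240,220:370];t=cv2.imread("pics/top8.png")[150:300,230:380]
cv2.imwrite("pics/g8.png",cv2.resize(np.hstack([s,t]),(800,400),interpolation=2))
print(env.get_eef_rot()); q=env.get_ee_pos()
for d in(.0267,.0267+.095):print(proj("side",q-[0,0,d]),q[2]-d)
```

```text
t 24.12 p [0.5843 0.2587 0.2892] F [-0.3 -0.2 -0.7] w 0.171
 t 26.22 p [0.5405 0.0301 0.29  ] F [-0.5  0.6 -0.7] w 0.172
 t 26.62 p [0.5405 0.0294 0.29  ] F [-0.4 -0.2 -0.3] w 0.171
[-3.14158477e+00  1.60547720e-06  1.29300038e+00]
[291.39384221 138.14445365] 0.2632886758918278
[293.18953619 175.89889579] 0.1682886758918278
```

View pics/g8.png

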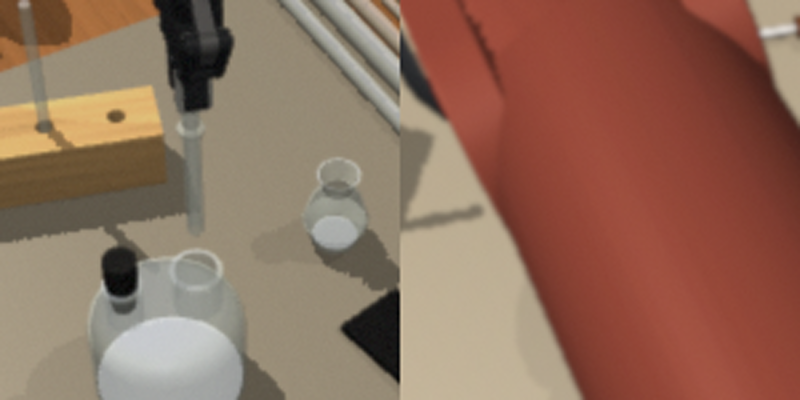

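In the side view the bulge is at (291.6,138.0) and the tube end at (293.5,175.5). Both are within 0.5 px of the prediction, so the tube is upright and on the mouth's axis. Lowering now.

Run:
```python
from h import *
ok=True
for z in(.255,.235,.215,.195,.175,.160):
    env.move_straight([.5405,.0293,z],max_speed=.06); F=env.get_contact_force()
    if np.abs(F).max()>3: print("contact?")
    st(z)
im=env.get_image("side");cv2.imwrite("pics/side9.png",im)
cv2.imwrite("pics/g9.png",cv2.resize(im[150:230,255:335],(600,600),interpolation=2))
q=env.get_ee_pos()
print(proj("side",q-[0,0,.0267]),proj("side",q-[0,0,.1217]),proj("side",[.5405,.0293,.125]))
```

```text
0.255 t 27.45 p [0.5407 0.0294 0.2551] F [-0.6  0.1 -0.1] w 0.171
0.235 t 27.93 p [0.5403 0.0293 0.2346] F [ 0.2 -0.1 -1. ] w 0.172
0.215 t 28.42 p [0.5403 0.0293 0.2146] F [ 0.3 -0.2  0.1] w 0.168
0.195 t 28.9 p [0.5403 0.0293 0.1946] F [ 0.3 -0.1 -0.8] w 0.17
0.175 t 29.38 p [0.5403 0.0293 0.1746] F [-0.2  0.4 -0.6] w 0.174
0.16 t 29.78 p [0.5402 0.0292 0.1595] F [ 0.  -0.4  0. ] w 0.17
[293.75278945 188.34255015] [295.19766047 218.67717179] [293.9113883  191.15412899]
```

View pics/g9.png

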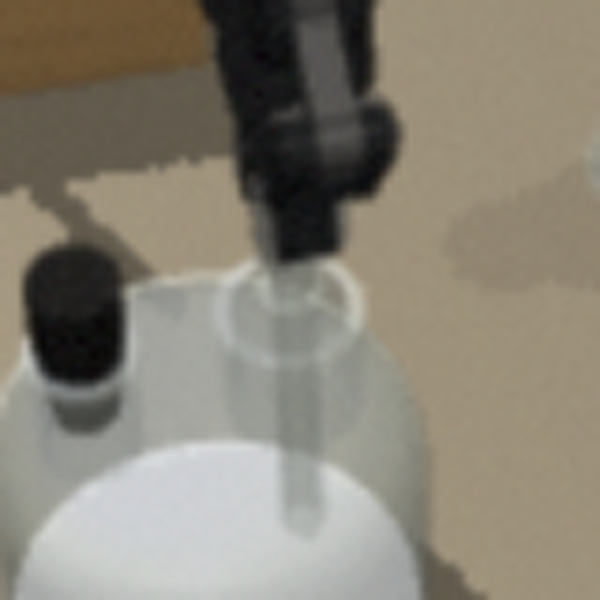

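The tube is in the neck with no contact forces. Measuring the left-right centring more finely from intensity profiles.

Run:
```python
from h import *
a=cv2.imread("pics/side9.png").astype(float);o=cv2.imread("pics/side0.png").astype(float);s6=cv2.imread("pics/side6.png").astype(float)
for r in(190,191,192): print("rim",r,a[r,280:310].mean(1).round().astype(int).tolist())
for r in(190,191,192): print("rim before",r,s6[r,280:310].mean(1).round().astype(int).tolist())
d=np.abs(a-s6).mean(2)
for r in(187,188,189,194,200,206,212,216,218,220): print("diff",r,d[r,284:308].round().astype(int).tolist())
print(proj("side",[.5402,.0292,.125]), proj("side",[.5402,.0292,.125+.001])-proj("side",[.5402,.0292,.125]))
for v in([.001,0,0],[0,.001,0]):print(v,proj("side",np.array([.5402,.0292,.125])+v)-proj("side",[.5402,.0292,.125]))
print(np.median(circ("top",[.5405,.0293,.125],.018),0))
# wide ring in top0 : brightness profile
t=cv2.imread("pics/top6.png").astype(float).mean(2)
print("top row227",t[226:229,290:325].mean(0).round().astype(int).tolist());print("top col307",t[212:246,306:309].mean(1).round().astype(int).tolist())
e=circ("top",[.5405,.0293,.125],.01725);print(e.min(0),e.max(0))
```

```text
rim 190 [162, 163, 164, 173, 181, 170, 150, 149, 148, 151, 163, 156, 146, 150, 147, 144, 151, 151, 148, 137, 136, 168, 187, 168, 146, 144, 143, 142, 142, 143]
rim 191 [162, 163, 163, 173, 180, 167, 151, 152, 150, 149, 151, 152, 146, 147, 145, 139, 136, 134, 143, 149, 149, 166, 188, 168, 147, 143, 142, 142, 141, 143]
rim 192 [162, 164, 165, 173, 181, 170, 152, 150, 152, 153, 148, 138, 131, 134, 135, 132, 129, 137, 142, 142, 150, 174, 183, 164, 146, 143, 142, 142, 141, 142]
rim before 190 [157, 158, 160, 168, 175, 166, 145, 145, 147, 146, 148, 146, 145, 144, 142, 142, 144, 149, 147, 132, 133, 161, 182, 165, 141, 139, 139, 138, 139, 139]
rim before 191 [158, 159, 161, 169, 176, 162, 145, 147, 147, 147, 148, 149, 149, 149, 147, 145, 141, 141, 142, 143, 145, 160, 183, 165, 141, 140, 138, 139, 139, 138]
rim before 192 [158, 159, 161, 168, 176, 165, 148, 146, 148, 148, 150, 150, 149, 148, 147, 147, 145, 143, 141, 138, 147, 167, 180, 160, 141, 138, 140, 138, 137, 138]
diff 187 [6, 7, 4, 6, 7, 17, 16, 11, 14, 8, 7, 8, 3, 13, 7, 5, 5, 10, 17, 37, 15, 10, 4, 4]
diff 188 [7, 3, 6, 3, 6, 20, 20, 
[... 645 characters left out ...]
 5, 5, 5, 6, 4, 6, 4, 6, 4]
diff 220 [6, 6, 6, 4, 7, 6, 6, 6, 1, 14, 17, 20, 19, 9, 4, 5, 4, 5, 5, 5, 3, 4, 4, 3]
[293.79498838 191.2521487 ] [-0.01627516 -0.34002893]
[0.001, 0, 0] [ 0.472937   -0.20637865]
[0, 0.001, 0] [-0.25496849 -0.36079597]
[307.6707611  226.51600984]
top row227 [203, 214, 220, 224, 225, 226, 228, 231, 232, 226, 219, 219, 223, 225, 225, 226, 225, 226, 225, 225, 226, 225, 225, 225, 226, 230, 231, 229, 225, 224, 222, 218, 212, 203, 189]
top col307 [162, 162, 162, 162, 163, 170, 178, 180, 181, 193, 210, 220, 224, 225, 226, 225, 225, 225, 225, 225, 225, 226, 226, 230, 232, 230, 223, 220, 223, 225, 226, 226, 226, 226]
[298.27864692 217.96782439] [316.88281781 236.35875213]
```

Rim peaks give a centre of side u=293.05 and top u=306.8, and the tube sits at side u≈293.65. So the neck centre is about 1.2 mm further toward +y. I'll correct by that, then lower to the final height.

Run:
```python
from h import *
env.move_straight([.5402,.0305,.160],max_speed=.03); st()
env.move_straight([.5402,.0305,.1518],max_speed=.03); env.sleep(.5); st()
im=env.get_image("side");cv2.imwrite("pics/side10.png",im);cv2.imwrite("pics/top10.png",env.get_image("top"))
cv2.imwrite("pics/g10.png",cv2.resize(im[160:230,260:330],(600,600),interpolation=2))
d=np.abs(im.astype(float)-cv2.imread("pics/side6.png")).mean(2); a=im.astype(float)
for r in(191,): print("rim",a[r,280:310].mean(1).round().astype(int).tolist())
for r in(188,189,190,191,192,193,194,196,202,208,214,219,221,223): print("diff",r,d[r,284:308].round().astype(int).tolist())
q=env.get_ee_pos();print(proj("side",q-[0,0,.0267]),proj("side",q-[0,0,.1217]),env.get_eef_rot())
```

```text
t 30.08 p [0.5403 0.0307 0.1603] F [ 0.1  0.6 -0.1] w 0.173
 t 31.01 p [0.5402 0.0305 0.1519] F [ 0.1 -1.  -0.9] w 0.167
rim [162, 164, 166, 175, 182, 166, 152, 149, 155, 169, 169, 151, 140, 136, 137, 141, 152, 149, 141, 148, 150, 166, 188, 169, 146, 144, 141, 142, 141, 144]
diff 188 [7, 2, 6, 4, 5, 5, 2, 25, 25, 27, 22, 16, 2, 10, 3, 3, 4, 7, 7, 11, 2, 4, 4, 4]
diff 189 [5, 4, 5, 5, 9, 20, 10, 13, 13, 11, 14, 19, 9, 10, 3, 5, 3, 5, 4, 7, 4, 4, 3, 3]
diff 190 [5, 4, 5, 5, 9, 24, 11, 10, 13, 14, 11, 13, 2, 9, 2, 5, 4, 6, 6, 5, 4, 4, 4, 4]
diff 191 [6, 5, 7, 3, 8, 22, 21, 2, 9, 13, 9, 5, 11, 8, 2, 5, 5, 5, 5, 5, 5, 4, 4, 3]
diff 192 [5, 4, 4, 3, 5, 8, 17, 10, 0, 4, 2, 1, 6, 1, 2, 4, 3, 7, 4, 5, 4, 5, 3, 5]
diff 193 [4, 3, 5, 4, 6, 4, 4, 3, 2, 0, 2, 5, 3, 6, 3, 3, 7, 5, 5, 6, 3, 2, 6, 2]
diff 194 [6, 4, 6, 5, 5, 5, 2, 18, 15, 12, 10, 17, 13, 5, 2, 3, 3, 5, 7, 4, 4, 5, 2, 4]
diff 196 [4, 6, 6, 4, 6, 5, 1, 14, 20, 16, 18, 17, 12, 3, 2, 5, 5, 5, 4, 3, 4, 5, 5, 4]
diff 202 [4, 3, 4, 2, 4, 3, 1, 6, 16, 15, 12, 14, 14, 6, 4, 4, 3, 6, 5, 5, 6, 3, 4, 3]
diff 208 [5, 8, 3, 5, 5, 4, 3, 3, 18, 17, 13, 14, 16, 9, 4, 3, 4, 4, 5, 3, 5, 4, 5, 5]
diff 214 [6, 5, 6, 6, 6, 6, 5, 2, 24, 40, 40, 40, 42, 23, 2, 6, 6, 5, 7, 4, 4, 5, 5, 5]
diff 219 [6, 5, 4, 6, 3, 5, 7, 1, 19, 36, 31, 29, 34, 26, 4, 5, 5, 6, 5, 4, 7, 5, 7, 3]
diff 221 [6, 6, 7, 3, 6, 7, 6, 3, 8, 20, 18, 20, 21, 17, 3, 5, 5, 7, 5, 5, 6, 3, 5, 4]
diff 223 [5, 6, 6, 5, 5, 5, 4, 7, 5, 1, 10, 11, 2, 2, 5, 5, 5, 3, 3, 5, 5, 4, 4, 5]
[293.45530735 190.73948682] [294.91209135 220.6992197 ] [3.14156431e+00 2.30317606e-05 1.29301890e+00]
```

View pics/g10.png

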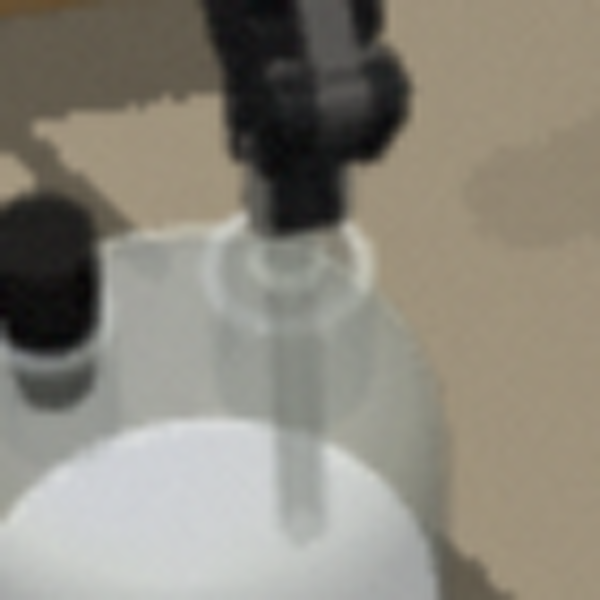

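View pics/top10.png

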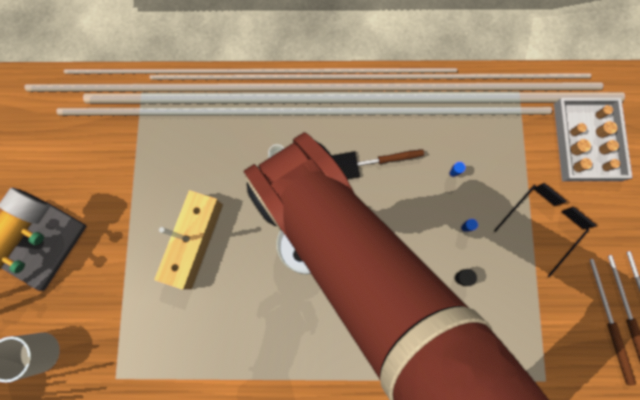

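In the side view the bulge ring and the rim share the centre u≈293.2. The rim peaks (284.0/302.1) have not moved, so the vessel stands where it was. The bulge centre v≈190.3 against rim 190.7 agrees to about 1 mm. Forces are near zero and the stopper is in place. The top view shows the arm covering the neck and everything else undisturbed. Handing in.

Run:
```python
from h import *
st(); print(np.abs(env.get_dq()).max()); env.close_job()
```

```text
t 31.11 p [0.5402 0.0305 0.1518] F [-0.1 -0.5 -1. ] w 0.172
0.0010830548361978822
the job is handed in; nothing more can be done
```

I pressed the small dark stopper into the narrow neck and left it there. Then I took the dip tube by its sleeve and lowered it into the wide neck. I handed in at 31 s, still holding the tube steady and upright with the bulge at the rim.

- **Tube:** the gripper reading puts the bulge at z≈0.125 and the side view agrees to about 1 mm. It is also centred to about 1 mm. Forces stayed near zero while lowering, so nothing suggested the tube touched the glass.
- **Vessel:** its rim had not moved in the side view. The blue stoppers and the other things look undisturbed.
- **Stopper too deep:** it stands upright and firm, but it measured about 22–23 mm entered instead of the stated 19–20. The side view and the touch on its head agree on this. The press reached about 14 N, and I did not pull it back because that could have lifted the vessel.
- **Weaker check:** the arm blocked the top view of the neck at the end. Centring along the side camera's line of sight therefore rests on the earlier top picture and the arm's own position.

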